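Wedge up the balance tray and hold it

ROBOT

A 6-joint arm with a two-finger parallel gripper is mounted at the origin on the work surface. World frame = base frame: x ahead of the robot, y to its left, z up, the work surface at z = 0. Lengths are in m, angles in rad, forces in N, time in s.
With the tool pointing down it reaches from about 0.225 to 0.875 m from the base axis. Payload 3.4 kg.
Tool frame: the origin (TCP) lies midway between the tips of the shut fingers; the grasp point (between the pads) lies 19 mm behind it (pinch_z is the distance from the TCP to the grasp point, in m); z points along the fingers, y is the line along which they close (so a half turn about z gives the same grasp; the last joint's range is limited). The gripper opens to 85 mm and grips with 20 to 120 N. Pads are 22 mm wide; open, the fingers measure 114 mm over their backs; the gripper's body (76 mm by 85 mm) begins 54 mm behind the grasp point. The pads swing forward as they close: fully open they stand 13 mm farther back than shut.
Start: joints at [-1.31, 0.276, 1.505, -0, 1.361, -0.121], TCP at [0.214, -0.534, 0.231] pointing down, gripper open.
Joint ranges: [-2.89, 2.89], [-0.75, 2.08], [0.22, 2.7], [-1.18, 4.32], [0.11, 2.71], [-2.7, 2.7]. Speed limits (rad/s): [2.57, 2.57, 3.14, 3.14, 3.14, 3.14].

INTERFACE

Orientations are given as a unit quaternion [w, x, y, z].
In Python, from rig import get_state, get_image, sign_off, pinch_z gives the robot as it stands.
- The arm moves only by the tool send_rows, never from a script. Its argument "steps" is one flat list of numbers, 5 for each row, row after row: the gripper's target within -1 to 1 (fully open at 1, half-way at 0, shut at -1), then the shift along the tool's x, y, z in cm, then the turn about the tool's z in degrees. In form: [gripper, x, y, z, roll, gripper, x, y, z, roll, ...]. A call has 1 to 12 rows; each row shifts and turns the commanded pose from where the row before left it, along the tool's axes as they then stand; what a row does not reach is not made up. A row lasts 1/10 s, in which the tool goes at most 50 mm and 8.59 degrees, less where a joint would pass 70% of its speed; a pose out of reach is approached as far as the arm can. A call is refused whole if a number of a shift passes 5 or a number of a turn 8.59, either way. A call with a gripper value outside its range is refused whole. The fingers move at their own pace and stop on an object; "newtons" is the grip in N (left out, the last holds). Time passes only in rows, so rows that do not move let the fingers close. It gives the time, the measured TCP pose, the force, the opening and the grip force at its end, in the units of the state.
- get_state(): the state, without advancing time (a new reading comes with each control period).
- get_image(name): name is "scene" or "top" or "wrist"; returns a dict with "color" (384x512x3 uint8, red, green, blue), "mtx" (3x3 intrinsics, pixels), "k1" (the pictures are not rectified: a ray, as slopes to the right and down, at radius r is drawn at 1 + k1 r^2 times it, then the intrinsics apply), "T" (4x4, takes a point from camera to world coordinates); the wrist camera has in their place "mount" (4x4, takes a point from camera to tool coordinates, whose origin is the TCP and whose axes are the flange's). Camera axes: x right, y down, z forward; pixel columns grow to the right and rows downward; lengths in m; the calibration is good to about 2 mm. A picture is of the moment at which its call begins: read the wrist's pose just before it. There is no depth.
- sign_off(): hands the job in; it is judged then, once.
The state is a dict: "clock": time; "qpos": joint angles; "qd": joint speeds; "effort": joint torques, N m; "position": TCP position; "ee_rot": TCP orientation; "contact_force": force on the tool from outside, world axes, zero at the start; "moment": the same for the moment, N m; "width": finger opening in m; "gripper_force": force on a finger pad.
Only numpy, scipy, OpenCV 4.12 (cv2) and the standard library are available. Lean on these libraries where they do the work, as an engineer would, in place of code of your own. Each camera call takes 0.05 s, during which the arm holds its last target. There are 200 camera calls.

TASK

The laboratory balance stands on a steel tray that is hinged at its rear and rests at the front on a low frame. Pick up the long black wedge (not the short flat block), keep it flat on the bench and push it gently, nose first and straight in, under the middle of the tray's front lip until the tray just lifts off its rests, by about 4 mm. Finish while still gripping the wedge there, with the tray carried by the wedge alone, and leave the block, the beaker and the bottle where they are.

Things in the scene. Friction and masses are not known exactly. Their poses are not given: they have to be found in the camera images.
- stand: Fixed frame and hinged tray with balance. Origin: on the bench right below the middle of the tray's front lip; x: horizontal, lip to rear hinge = push direction; z up. Rails 10 mm high, 16 wide, 92 mm either side of the middle (bare bench between), 5 to 220 mm behind the lip. Tray 196 mm wide; balance housing 55 mm high from 34 mm behind the lip, pan top 64 mm. Place and heading vary.
- tray_lip (a point): Lowest point of the middle of the tray's rounded front lip (bar of 4 mm radius, 224 mm from the hinge). Height over the bench: 14 mm with the tray on its rests, more as it lifts. Tray and balance weigh 0.7 to 1.2 kg: the lip bears on the wedge with about 3 to 7 N, pushing the wedge in takes about 4 to 12 N. Only weight pulls it down.
- wedge: Loose black wedge 150 mm long, 28 wide, 0.18 kg. Grip block at the thick end 30 mm long, 28 wide (grip across this), 52 high. Origin: underside, below the grip's middle; x to the thin nose, z up. Ramp from x = 15 mm (28 high) falls 1 in 5 to x = 135 (4 high, the nose). It meets the resting lip when the nose is about 50 mm past the lip; each further 5 mm lifts the lip 1 mm.
- wedge_nose (a point): Middle of the wedge's thin nose edge, at its underside (on the bench), 135 mm from wedge along its x.
- shim_block: Black flat block, not to be used: same upright grip (30 x 28 x 52 mm) with a level foot 65 mm long, 24 mm high before it, too thick to go under the lip. Origin: underside, below the grip's middle; x along its foot. Wedge and block lie left and right of the stand, either way round.
- beaker: Clear glass beaker, 66 mm across, 85 mm high, standing on the bench. Origin: centre of its underside.
- bottle: White plastic bottle, 60 mm across, 130 mm high, standing on the bench. Origin: centre of its underside.
There are look-alikes about, which are no part of the job. What is shaped like the wedge but turquoise or white is not meant.

How it is judged:
By the outcome, as a careful person would: the job done as asked, in the order asked, and still so for the second after the job is handed in, while the arm keeps its last pose, push and grip.
It also fails if it takes over 51 s, if anything falls off the work surface, if the arm or the gripper's body presses on something with over 40 N, if the wrist force passes 120 N, or if a joint passes its speed limit or range.

## Working session

There is one attempt and no reset: what is moved stays moved. The work goes in short steps, Python scripts to look and compute and a tool call to move; the robot and the scene stay as the last step left them, time stands still between calls to the robot, and variables do not carry over. Pictures are saved under pics/ and viewed, at most 10 in all, crops included, and the job is handed in when it is done.

Besides the shell and the picture viewer there is one more tool, called after ">>>" as name(argument=value, ...) on one line, values as JSON. send_rows: Moves the arm, as the interface text tells. Its arguments: {"type":"object","properties":{"steps":{"type":"array"},"newtons":{"type":"number"}},"required":["steps"]}

```bash
ls; mkdir -p pics
python3 - <<'E'
from rig import *
import cv2
s=get_state(); print({k:s[k] for k in('clock','position','ee_rot','width','contact_force')},pinch_z)
for n in('top','scene'):
    d=get_image(n); cv2.imwrite(f'pics/{n}0.png',d['color'][:,:,::-1]); print(n,d['mtx'],d['k1'],d['T'])
E
```

```text
pics
{'clock': 0.0, 'position': array([ 0.21407192, -0.53308352,  0.23044809]), 'ee_rot': array([-9.32573090e-04,  9.81842068e-01,  1.89697867e-01, -5.86119022e-05]), 'width': 0.08549738849100753, 'contact_force': array([ 0.36927264,  0.60249908, -0.15441921])} 0.0187
top [[346.64274708   0.         253.02691668]
 [  0.         346.64274708 189.81434729]
 [  0.           0.           1.        ]] -0.03741310271551598 [[ 0.02532949 -0.99658065  0.07864742  0.45248024]
 [-0.99965766 -0.02576643 -0.00454573 -0.0129315 ]
 [ 0.00655665 -0.07850536 -0.99689213  1.17650919]
 [ 0.          0.          0.          1.        ]]
scene [[423.5516577    0.         252.18834573]
 [  0.         423.5516577  205.78509346]
 [  0.           0.           1.        ]] -0.13692961988520952 [[-0.79742408  0.44697079 -0.40537878  1.09956146]
 [ 0.60315077  0.57037373 -0.55756878  0.72318239]
 [-0.01799955 -0.6891233  -0.72442053  1.00726425]
 [ 0.          0.          0.          1.        ]]
```

View pics/top0.png

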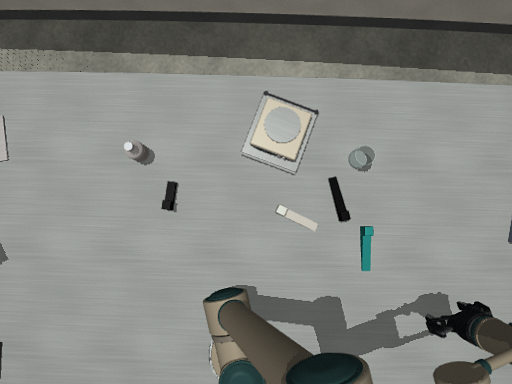

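View pics/scene0.png

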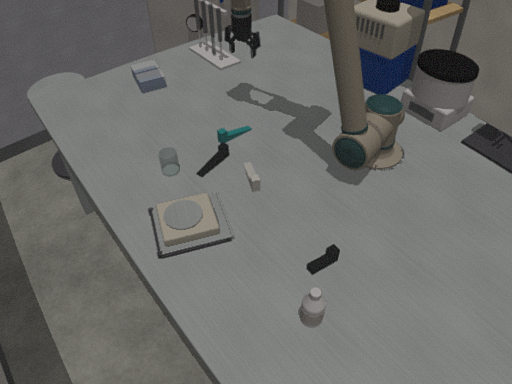

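The top view shows the black wedge on the right, with its nose near (333,178) and its grip at (345,215). The stand's front lip runs from (243,155) to (296,172), and the hinge is at (266,93)–(317,111). The block is at (170,196), the beaker at (362,158), the bottle at (135,150) and the white decoy at (297,217).

```bash
cat > h.py <<'E'
import numpy as np, cv2
from rig import *
from scipy.spatial.transform import Rotation as R
def rot(q): return R.from_quat(np.r_[q[1:],q[0]]).as_matrix()
def T_tool(s):
    T=np.eye(4); T[:3,:3]=rot(s['ee_rot']); T[:3,3]=s['position']; return T
def cast(d,T,px,z):
    p=cv2.undistortPoints(np.array(px,float).reshape(-1,1,2),d['mtx'],np.array([d['k1'],0,0,0.]))[:,0]
    r=np.c_[p,np.ones(len(p))]@T[:3,:3].T; o=T[:3,3]
    return o+r*((z-o[2])/r[:,2])[:,None]
E
python3 - <<'E'
from h import *
d=get_image('top'); im=d['color']; T=d['T']
m=(im.max(2)<60).astype(np.uint8); m[:90]=0; m[285:]=0
n,l,st,c=cv2.connectedComponentsWithStats(m)
for i in range(1,n):
    if st[i,4]>60:
        pts=np.argwhere(l==i)[:,::-1].astype(np.float32)
        r=cv2.boxPoints(cv2.minAreaRect(pts)); print(st[i],r.round(1).tolist()); print(cast(d,T,r,0.015).round(3).tolist())
print('lip',cast(d,T,[(243,156),(296,173),(270,164.5)],.014).round(3).tolist())
print('hinge',cast(d,T,[(266,93),(317,111)],.014).round(3).tolist())
print('beaker, white',cast(d,T,[(361,162),(277,208),(317,229)],0).round(3).tolist())
cv2.imwrite('pics/c1.png',cv2.resize(im[80:240,230:390,::-1],None,fx=3.7,fy=3.7,interpolation=cv2.INTER_CUBIC))
E
```

```text
[264  91  54  23  79] [[263.29998779296875, 93.80000305175781], [264.6000061035156, 90.5], [318.0, 110.4000015258789], [316.79998779296875, 113.69999694824219]]
[[0.877, -0.045, 0.015], [0.889, -0.049, 0.015], [0.824, -0.235, 0.015], [0.812, -0.23, 0.015]]
[329 177  21  44 409] [[327.0, 178.60000610351562], [337.79998779296875, 175.5], [350.20001220703125, 218.8000030517578], [339.3999938964844, 221.89999389648438]]
[[0.589, -0.267, 0.015], [0.6, -0.304, 0.015], [0.455, -0.347, 0.015], [0.444, -0.31, 0.015]]
[162 182  15  28 291] [[161.1999969482422, 208.0], [165.6999969482422, 180.60000610351562], [177.39999389648438, 182.60000610351562], [172.8000030517578, 210.0]]
[[0.475, 0.288, 0.015], [0.568, 0.277, 0.015], [0.562, 0.237, 0.015], [0.469, 0.248, 0.015]]
lip [[0.658, 0.019, 0.014], [0.605, -0.162, 0.014], [0.632, -0.074, 0.014]]
hinge [[0.88, -0.055, 0.014], [0.822, -0.231, 0.014]]
beaker, white [[0.651, -0.388, 0.0], [0.486, -0.101, 0.0], [0.418, -0.238, 0.0]]
```

View pics/c1.png

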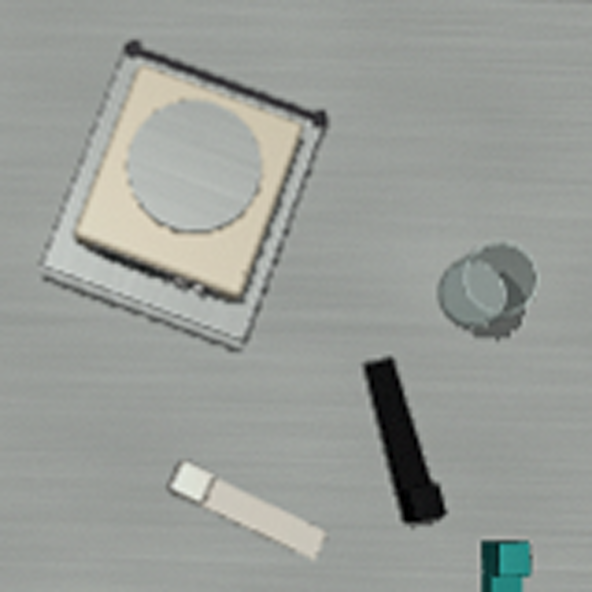

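The enlarged crop confirms the layout: the lip runs from crop (40,275) to (242,347), the wedge points away from the robot, and the white decoy lies left of it. I'll move above the wedge's grip for a closer wrist view.

>>> send_rows(steps=[1,3.5,-1,0,0,1,3.5,-1,0,0,1,3.5,-1,0,0,1,3.5,-1,0,0,1,3.5,-1,0,0,1,3.5,-1,0,0,1,3.5,-1,0,0,1,3.5,-1,0,0,1,3.0,-1,0,0,1,0,0,0,5.3,1,0,0,0,0,1,0,0,0,0])

```text
clock: 1.35
position: [0.4681, -0.3346, 0.231]
ee_rot: [-0.0, 0.989, 0.145, -0.0]
contact_force: [-0.1, 0.6, 0.0]
width: 0.0854
gripper_force: 0.0
```

Run:
```python
from h import *
s=get_state(); d=get_image('wrist'); T=T_tool(s)@d['mount']; im=d['color']
print(s['clock'],s['position'],R.from_matrix(rot(s['ee_rot'])).as_euler('xyz',degrees=True)); print(d['mount'].round(3),d['mtx'][0],d['k1'])
cv2.imwrite('pics/w1.png',im[:,:,::-1])
m=(im.max(2)<45).astype(np.uint8)
n,l,st,c=cv2.connectedComponentsWithStats(m)
for i in range(1,n):
    if st[i,4]>500:
        pts=np.argwhere(l==i)[:,::-1].astype(np.float32)
        r=cv2.boxPoints(cv2.minAreaRect(pts)); print(st[i],r.round(1).tolist()); print(cast(d,T,r,0.01).round(3).tolist())
```

```text
1.35 [ 0.46810166 -0.33460556  0.23102108] [-1.79981381e+02  3.61838360e-02  1.66782903e+01]
[[ 0.    -0.949 -0.316  0.081]
 [ 1.     0.001 -0.    -0.   ]
 [ 0.    -0.316  0.949 -0.142]
 [ 0.     0.     0.     1.   ]] [331.48729882   0.         251.86858799] -0.08639206765813284
[ 224   26   32  153 3347] [[222.89999389648438, 177.5], [229.0, 26.0], [256.0, 27.100000381469727], [249.89999389648438, 178.60000610351562]]
[[0.435, -0.31, 0.01], [0.591, -0.273, 0.01], [0.598, -0.3, 0.01], [0.443, -0.34, 0.01]]
[    0   254   512   130 28589] [[-0.0, 254.0], [511.0, 254.0], [511.0, 383.0], [0.0, 383.0]]
[[0.249, -0.053, 0.01], [0.443, -0.7, 0.01], [0.233, -0.848, 0.01], [-0.005, -0.048, 0.01]]
```

View pics/w1.png

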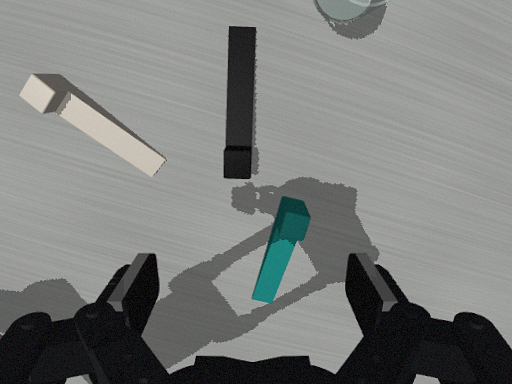

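The wrist view shows the black wedge with its nose edge at (229–256,27) and its grip top spanning (224–251, 149–178). The turquoise decoy's grip top is at about (293,215), right behind it.

Run:
```python
from h import *
s=get_state(); d=get_image('wrist'); T=T_tool(s)@d['mount']
n=cast(d,T,[(229,27),(257,27)],.004); g=cast(d,T,[(224,149),(251.5,149),(224,178.5),(250.5,178.5)],.052)
tq=cast(d,T,[(283,197),(305,200),(278,228),(310,214),(300,240)],.052)
nm=n.mean(0); gm=g.mean(0); v=(nm-gm)[:2]
print(n.round(4),g.round(4),'len',np.linalg.norm(v),'head',np.degrees(np.arctan2(v[1],v[0])), 'grip mid',gm)
M=rot(s['ee_rot']); 
print('tool offset grip cm',((gm-s['position'])@M*100).round(2),'turq rel grip cm',((tq-gm)@M*100).round(2).tolist())
```

```text
[[ 0.5905 -0.2734  0.004 ]
 [ 0.5987 -0.301   0.004 ]] [[ 0.4761 -0.3036  0.052 ]
 [ 0.4838 -0.3295  0.052 ]
 [ 0.4469 -0.3116  0.052 ]
 [ 0.4546 -0.3372  0.052 ]] len 0.133447354121729 head 14.427824741778059 grip mid [ 0.46536919 -0.32048399  0.052     ]
tool offset grip cm [ 0.17 -1.45 17.91] turq rel grip cm [[-3.49, 4.64, 0.0], [-3.82, 6.93, 0.0], [-6.99, 4.21, 0.0], [-5.38, 7.54, 0.0], [-8.41, 6.63, 0.0]]
```

>>> send_rows(steps=[1,2.5,-3.4,0,0,1,2.5,-3.4,0,0,1,2.5,-3.4,0,0,1,2.5,-3.4,0,0,1,2.5,-3.4,0,0,1,2.5,-3.4,0,0,1,2.5,-3.4,0,0,1,0,0,0,8.5,1,0,0,0,8.5,1,0,0,0,8.5,1,0,0,0,8.5,1,0,0,0,0])

```text
clock: 2.65
position: [0.568, -0.0573, 0.2313]
ee_rot: [0.0, 0.988, -0.152, 0.0]
contact_force: [-0.8, 0.0, 0.5]
width: 0.0854
gripper_force: 0.0
```

Run:
```python
from h import *
s=get_state(); d=get_image('wrist'); im=d['color']
print(s['clock'],s['position'],R.from_matrix(rot(s['ee_rot'])).as_euler('xyz',degrees=True),s['qpos'].round(2))
np.savez('w2.npz',im=im,q=s['ee_rot'],p=s['position'])
cv2.imwrite('pics/w2.png',cv2.resize(im[:300,:,::-1],None,fx=1.55,fy=1.55,interpolation=cv2.INTER_CUBIC))
```

```text
2.65 [ 0.56804161 -0.05727885  0.23130971] [ 1.79991971e+02 -2.69406617e-03 -1.74333172e+01] [-0.22  0.27  1.51 -0.    1.36  1.65]
```

View pics/w2.png

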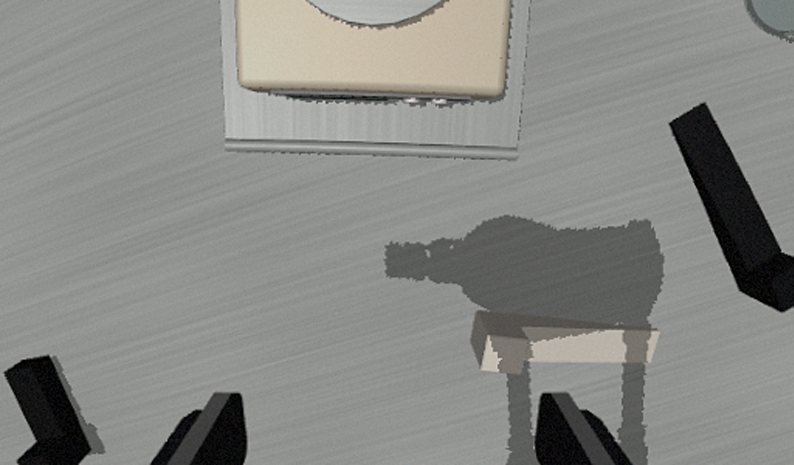

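The view shows the lip's front edge running from zoomed (225,150) to (517,158), with the white decoy at (480–660, 312–375) and the wedge at right. I'll fit the lip edge precisely.

Run:
```python
from h import *
z=np.load('w2.npz'); im=z['im']; d=get_image('wrist'); s={'ee_rot':z['q'],'position':z['p']}; T=T_tool(s)@d['mount']
g=cv2.cvtColor(im,cv2.COLOR_RGB2GRAY).astype(float)
print(g[86:110,[170,240,310]].astype(int).T.tolist())
print('row93',g[93,138:152].astype(int).tolist(),g[97,326:342].astype(int).tolist())
print('row95 mean',g[92:95,138:152].mean(0).astype(int).tolist(),g[95:99,326:342].mean(0).astype(int).tolist())
c=np.arange(155,326,3); rows=[]
for x in c:
    e=92.5+(x-145)*0.027
    seg=cv2.GaussianBlur(g,(5,1),1)[:,x]; r0=int(e); k=np.abs(np.diff(seg[r0:r0+11])); rows.append(r0+np.where(k>8)[0].max()+.5 if (k>8).any() else np.nan)
rows=np.array(rows); ok=~np.isnan(rows); p=np.polyfit(c[ok],rows[ok],1); ok&=abs(rows-np.polyval(p,c))<1; p=np.polyfit(c[ok],rows[ok],1)
print(p,ok.sum(),np.std(rows[ok]-np.polyval(p,c[ok])))
L=[(x,np.polyval(p,x)) for x in(145.3,333.3)]
w=cast(d,T,L,.018); v=(w[0]-w[1])[:2]; print(w.round(4),np.linalg.norm(v)); hd=np.arctan2(-v[0],v[1]); print('heading',np.degrees(hd))
u=np.r_[np.cos(hd),np.sin(hd)]; print('lip mid',w.mean(0)[:2]+.004*u)
```

```text
[[174, 178, 182, 159, 96, 121, 142, 174, 176, 144, 131, 101, 102, 142, 147, 147, 146, 146, 151, 145, 148, 147, 145, 145], [164, 165, 165, 169, 170, 145, 103, 123, 143, 176, 175, 143, 125, 106, 120, 150, 147, 150, 146, 143, 146, 148, 147, 147], [161, 160, 158, 161, 158, 160, 160, 165, 91, 108, 134, 150, 163, 152, 138, 115, 76, 150, 145, 150, 147, 148, 148, 149]]
row93 [141, 140, 139, 145, 143, 144, 152, 174, 176, 173, 175, 172, 176, 177] [139, 136, 138, 133, 134, 135, 133, 131, 141, 147, 144, 146, 148, 150, 145, 151]
row95 mean [142, 144, 143, 145, 143, 143, 146, 158, 160, 161, 160, 163, 164, 166] [132, 131, 131, 126, 126, 126, 123, 129, 142, 145, 144, 145, 145, 147, 146, 147]
[2.89680917e-02 9.33592152e+01] 56 0.409100927721
[[ 0.6637  0.0296  0.018 ]
 [ 0.599  -0.1569  0.018 ]] 0.19745918880181504
heading -19.13893080110893
lip mid [ 0.63513855 -0.06493841]
```

>>> send_rows(steps=[0.4,-0.3,4.0,0,0,0.4,-0.3,4.0,0,0,0.4,-0.3,4.0,0,0,0.4,-0.3,4.0,0,0,0.4,-0.3,4.0,0,0,0.4,-0.2,4.0,0,0,0.4,-0.2,4.2,0,0,0.4,0,0,0,-8,0.4,0,0,0,-8,0.4,0,0,0,-8,0.4,0,0,0,-8,0.4,0,0,0,0])

```text
clock: 3.95
position: [0.4654, -0.3203, 0.2313]
ee_rot: [0.0, 0.992, 0.128, -0.0]
contact_force: [0.5, 0.2, 0.2]
width: 0.0598
gripper_force: 0.0
```

>>> send_rows(steps=[0.4,0,0,3,0,0.4,0,0,3,0,0.4,0,0,3,0,0.4,0,0,3,0,0.4,0,0,0,0,0.4,0,0,0,0])

```text
clock: 4.55
position: [0.4657, -0.3201, 0.1115]
ee_rot: [-0.0, 0.992, 0.126, -0.0]
contact_force: [0.8, 0.3, 0.9]
width: 0.0598
gripper_force: 0.0
```

Run:
```python
from h import *
s=get_state(); d=get_image('wrist'); im=d['color']; T=T_tool(s)@d['mount']; M=rot(s['ee_rot'])
print(s['clock'],s['position'],R.from_matrix(M).as_euler('xyz',degrees=True),s['width'])
print(((np.array([.4654,-.3205,0])-s['position'])@M*100).round(2))
cv2.imwrite('pics/w3.png',im[:,:,::-1])
```

```text
4.55 [ 0.46568269 -0.32010857  0.11151618] [-1.79980266e+02  1.53847718e-02  1.45222786e+01] 0.059781532995658346
[-0.03  0.03 11.15]
```

View pics/w3.png

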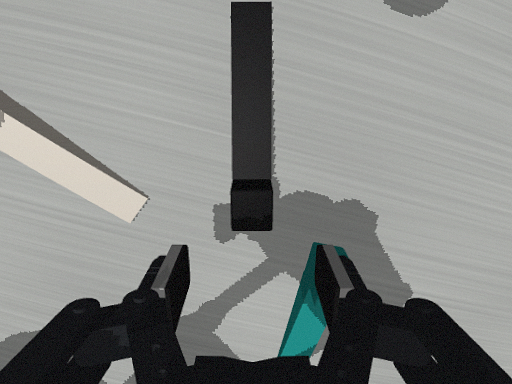

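The wedge is centred on the gripper's axis (columns 231–272, grip top at rows 190–230), and the turquoise decoy is clear behind the right finger. I'll descend and grip.

>>> send_rows(steps=[0.4,0,0,2.5,0,0.4,0,0,2.5,0,0.4,0,0,2,0,0.4,0,0,1.5,0,0.4,0,0,1.2,0,0.4,0,0,0,0,-1,0,0,0,0,-1,0,0,0,0,-1,0,0,0,0,-1,0,0,0,0,-1,0,0,0,0,-1,0,0,0,0], newtons=70)

```text
clock: 5.8
position: [0.4666, -0.3207, 0.0157]
ee_rot: [0.001, 0.992, 0.127, 0.001]
contact_force: [-0.2, 0.6, 6.8]
width: 0.0276
gripper_force: 69.4
```

>>> send_rows(steps=[-1,0,0,0,0,-1,0,0,0,0,-1,0,0,0,0])

```text
clock: 6.1
position: [0.4666, -0.3208, 0.0157]
ee_rot: [0.001, 0.992, 0.127, 0.001]
contact_force: [0.1, -0.6, 6.0]
width: 0.0272
gripper_force: 69.4
```

>>> send_rows(steps=[-1,0,0,-1,0,-1,0,0,-2,0,-1,0,0,-3,0,-1,0,0,-2,0,-1,0,0,0,8.4,-1,0,0,0,8.4,-1,0,0,0,8.4,-1,0,0,0,8.4,-1,0,0,0,0,-1,0,0,0,0])

```text
clock: 7.1
position: [0.4654, -0.3198, 0.0944]
ee_rot: [-0.0, 0.986, -0.164, -0.0]
contact_force: [-0.2, -0.5, -2.0]
width: 0.0275
gripper_force: 68.9
```

>>> send_rows(steps=[-1,-0.9,-3.0,0,0,-1,-0.9,-3.0,0,0,-1,-0.9,-3.0,0,0,-1,-0.9,-3.0,0,0,-1,-0.9,-3.0,0,0,-1,-0.9,-3.0,0,0,-1,-0.9,-3.0,0,0,-1,-0.9,-3.0,0,0,-1,-0.9,-3.0,0,0,-1,-0.9,-2.7,0,0,-1,0,0,0,0,-1,0,0,0,0])

```text
clock: 8.3
position: [0.4774, -0.0095, 0.0944]
ee_rot: [0.0, 0.987, -0.164, 0.0]
contact_force: [0.8, -0.4, -2.5]
width: 0.0273
gripper_force: 69.4
```

Run:
```python
from h import *
s=get_state(); d=get_image('wrist'); im=d['color']; M=rot(s['ee_rot'])
print(s['clock'],s['position'],R.from_matrix(M).as_euler('xyz',degrees=True),s['width'],s['contact_force'])
hd=np.radians(-19.14);u=np.array([np.cos(hd),np.sin(hd),0])
print('lip in tool, cm',((np.array([.6351,-.0649,0.014])-s['position'])@M*100).round(2))
cv2.imwrite('pics/w4.png',im[:,:,::-1])
np.savez('w4.npz',im=im,q=s['ee_rot'],p=s['position'])
```

```text
8.3 [ 0.47736    -0.00954752  0.09440774] [ 1.79969533e+02 -1.99059226e-02 -1.88278335e+01] 0.027321307578480294 [ 0.77333464 -0.41946258 -2.52106991]
lip in tool, cm [16.71  0.14  8.05]
```

View pics/w4.png

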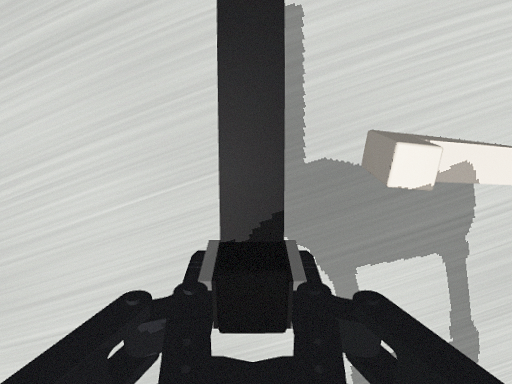

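The wedge is held straight, with its edges at columns 217–285 all along. The nose is out of the top of the frame, and the white decoy's grip is at (365–440, 130–190). I'll check the hold offset and the clearances.

Run:
```python
from h import *
z=np.load('w4.npz'); d=get_image('wrist'); s={'ee_rot':z['q'],'position':z['p']}; TT=T_tool(s); T=TT@d['mount']; M=TT[:3,:3]
im=z['im'].max(2).astype(int); print(im[232:260:2,252].tolist(), im[322:342,252].tolist())
f=lambda px,h:((cast(d,T,px,h)-s['position'])@M*100).round(2).tolist()
zt=s['position'][2]
print('grip top edges tool',f([(217,280),(288,280),(252,248),(252,332)],zt+.0363))
print('ramp edges',f([(217,2),(285,2)],zt-.0157+.010),f([(219,200),(284.5,200)],zt-.0157+.024))
print('white',f([(392,142),(389,186),(363,165),(370,130)],.052))
t=get_image('top'); a=t['color']; cv2.imwrite('pics/c2.png',cv2.resize(a[100:240,200:340,::-1],None,fx=4,fy=4,interpolation=cv2.INTER_CUBIC))
m=(a.max(2)<45).astype(np.uint8)
for y in range(170,215,3): print(y,np.where(m[y,235:285])[0]+235 if m[y,235:285].any() else '')
```

```text
[39, 28, 24, 32, 27, 19, 16, 11, 22, 12, 17, 17, 14, 20] [24, 12, 26, 22, 18, 28, 23, 22, 28, 20, 22, 115, 221, 211, 214, 210, 209, 213, 210, 210]
grip top edges tool [[1.02, -1.29, -3.63], [1.02, 1.36, -3.63], [2.36, 0.01, -3.63], [-1.43, 0.02, -3.63]]
ramp edges [[11.21, -1.41, 0.57], [11.21, 1.35, 0.57]] [[3.18, -1.4, -0.83], [3.18, 1.42, -0.83]]
white [[4.84, 8.0, 4.25], [2.21, 8.16, 4.25], [3.48, 6.44, 4.25], [5.5, 6.64, 4.25]]
170 [261 262 263 264]
173 [260 261 262 263 264 265 266 267]
176 [259 260 261 262 263 264 265 266]
179 [258 259 260 261 262 263 264 265]
182 [257 258 259 260 261 262 263 264]
185 [255 256 257 258 259 260 261 262 263]
188 
191 
194 
197 
200 [281]
203 [281]
206 [280 281]
209 [280 281]
212 [279 280]
```

View pics/c2.png

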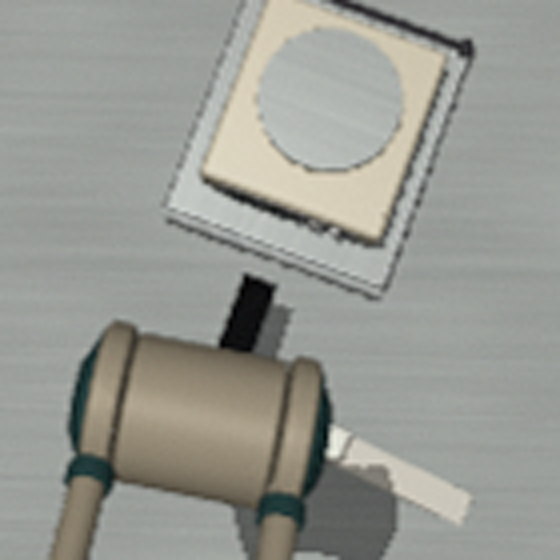

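The hold is well centred, with the wedge's origin about 0.7 mm ahead of the TCP. The top crop shows the nose about 3 cm short of the lip's middle, in line with it. I'll fine-align and lower.

>>> send_rows(steps=[-1,0,0.05,2,0.3,-1,0,0,2,0,-1,0,0,1.5,0,-1,0,0,1,0,-1,0,0,0.7,0,-1,0,0,0.4,0,-1,0,0,0,0,-1,0,0,0,0,-1,0,0,0,0])

```text
clock: 9.35
position: [0.4777, -0.0104, 0.0188]
ee_rot: [0.0, 0.986, -0.168, 0.001]
contact_force: [0.1, -0.3, -2.8]
width: 0.0268
gripper_force: 69.5
```

>>> send_rows(steps=[-1,0,0,0.2,0,-1,0,0,0,0,-1,0,0,0,0])

```text
clock: 9.65
position: [0.4772, -0.0103, 0.0163]
ee_rot: [0.0, 0.986, -0.168, 0.0]
contact_force: [-0.0, -0.9, -1.2]
width: 0.0274
gripper_force: 69.5
```

>>> send_rows(steps=[-1,0,0,0.1,0,-1,0,0,0,0,-1,0,0,0,0])

```text
clock: 9.95
position: [0.4774, -0.0103, 0.0157]
ee_rot: [0.0, 0.986, -0.168, 0.0]
contact_force: [-1.5, 0.9, 4.2]
width: 0.0273
gripper_force: 70.0
```

Run:
```python
from h import *
s=get_state();M=rot(s['ee_rot'])
print(s['clock'],s['position'],R.from_matrix(M).as_euler('xyz',degrees=True),s['contact_force'],s['moment'])
print('lip in tool, cm',((np.array([.6351,-.0649,0.014])-s['position'])@M*100).round(2))
```

```text
9.95 [ 0.47738101 -0.01029443  0.01571644] [-1.79995388e+02 -3.33085353e-02 -1.93224828e+01] [-1.477595    0.8717835   4.15204365] [ 0.05233983  0.13401426 -0.00673199]
lip in tool, cm [16.69 -0.07  0.18]
```

>>> send_rows(steps=[-1,0,0,-0.03,-0.2,-1,0.6,0,0,0,-1,1,0,0,0,-1,1,0,0,0,-1,1,0,0,0,-1,1,0,0,0,-1,1,0,0,0,-1,0.8,0,0,0,-1,0.6,0,0,0,-1,0,0,0,0,-1,0,0,0,0,-1,0,0,0,0])

```text
clock: 11.15
position: [0.5445, -0.0337, 0.0157]
ee_rot: [0.0, 0.986, -0.166, 0.001]
contact_force: [0.6, -0.3, 1.1]
width: 0.0274
gripper_force: 70.1
```

```bash
cat > st.py <<'E'
from h import *
F=[]
for i in range(1):
    s=get_state()
M=rot(s['ee_rot'])
print(s['clock'],s['position'].round(4),R.from_matrix(M).as_euler('xyz',degrees=True).round(2),'F tool',(s['contact_force']@M).round(2),'mom',(s['moment']@M).round(2),s['width'].round(4))
l=((np.array([.6351,-.0649,0.014])-s['position'])@M*100)
print('lip in tool, cm',l.round(2),'nose past lip',(13.57-l[0]).round(2))
E
python3 st.py
```

```text
Traceback (most recent call last):
  File "st.py", line 6, in <module>
    print(s['clock'],s['position'].round(4),R.from_matrix(M).as_euler('xyz',degrees=True).round(2),'F tool',(s['contact_force']@M).round(2),'mom',(s['moment']@M).round(2),s['width'].round(4))
                                                                                                                                                                           ^^^^^^^^^^^^^^^^
AttributeError: 'float' object has no attribute 'round'
```

```bash
sed -i "s/s\['width'\].round(4)/s['width']/" st.py; python3 st.py
```

```text
11.15 [ 0.5445 -0.0337  0.0157] [ 1.800e+02 -1.300e-01 -1.911e+01] F tool [ 0.67  0.11 -1.07] mom [-0.13  0.18 -0.01] 0.027378507669131174
lip in tool, cm [ 9.58 -0.02  0.19] nose past lip 3.99
```

>>> send_rows(steps=[-1,0.3,0,0,0,-1,0.3,0,0,0,-1,0.2,0,0,0,-1,0,0,0,0,-1,0,0,0,0])

```text
clock: 11.65
position: [0.5495, -0.0354, 0.0157]
ee_rot: [-0.0, 0.986, -0.166, -0.001]
contact_force: [-4.7, 1.0, 7.6]
width: 0.0272
gripper_force: 70.5
```

```bash
python3 st.py
```

```text
11.65 [ 0.5495 -0.0354  0.0157] [ 1.7999e+02  1.4000e-01 -1.9120e+01] F tool [-4.81  0.62 -7.62] mom [-0.07 -0.22 -0.06] 0.027150174660807172
lip in tool, cm [ 9.05 -0.01  0.15] nose past lip 4.52
```

>>> send_rows(steps=[-1,0.2,0,0,0,-1,0.2,0,0,0,-1,0,0,0,0,-1,0,0,0,0])

```text
clock: 12.05
position: [0.5533, -0.0367, 0.0157]
ee_rot: [-0.0, 0.986, -0.166, -0.001]
contact_force: [-3.6, 0.8, 6.9]
width: 0.0271
gripper_force: 70.5
```

```bash
python3 st.py
python3 - <<'E'
from h import *
d=get_image('wrist'); cv2.imwrite('pics/w5.png',d['color'][:,:,::-1])
t=get_image('scene'); a=t['color']
np.save('sc5.npy',a)
E
```

```text
12.05 [ 0.5533 -0.0367  0.0157] [ 1.7999e+02  1.4000e-01 -1.9120e+01] F tool [-3.7   0.41 -6.91] mom [-0.07 -0.23 -0.02] 0.027128788432486662
lip in tool, cm [ 8.65 -0.01  0.15] nose past lip 4.92
```

View pics/w5.png

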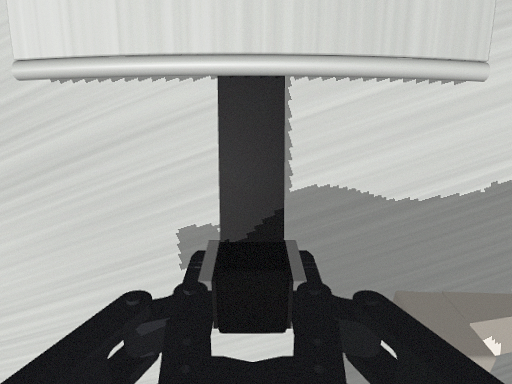

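The view shows the lip bar spanning (13–489, about row 70) with the wedge at columns 218–285. So it is centred and square. I can read the tray's lift from the apparent lip length.

```bash
cat > lift.py <<'E'
from h import *
s=get_state(); d=get_image('wrist'); T=T_tool(s)@d['mount']; M=T_tool(s)[:3,:3]
g=cv2.GaussianBlur(cv2.cvtColor(d['color'],cv2.COLOR_RGB2GRAY).astype(np.float32),(3,3),0)
prof=np.median(g[:,100:200],1); k=np.diff(prof)
r1=int(np.argmin(k[:130])); print('bar rows', [int(v) for v in prof[40:100]])
top=int(np.argmin(prof[30:130]))+30
np.save(f"prof{s['clock']:.2f}.npy",g)
for r in range(top+4,top+20,3): print(r,g[r,2:30].astype(int).tolist(),g[r,476:506].astype(int).tolist())
E
python3 lift.py; python3 st.py
```

```text
bar rows [216, 216, 216, 216, 216, 217, 217, 217, 216, 217, 217, 216, 209, 188, 154, 132, 143, 160, 176, 185, 193, 201, 212, 222, 232, 236, 232, 221, 211, 200, 191, 184, 175, 163, 146, 131, 130, 133, 140, 163, 193, 206, 210, 210, 210, 210, 210, 209, 209, 209, 209, 209, 210, 210, 210, 210, 210, 210, 210, 210]
80 [200, 200, 199, 198, 198, 200, 202, 203, 204, 205, 204, 204, 205, 203, 195, 184, 171, 160, 156, 157, 159, 161, 163, 165, 168, 171, 172, 174] [143, 143, 143, 143, 143, 142, 142, 145, 158, 182, 201, 210, 213, 213, 213, 213, 214, 214, 213, 211, 212, 213, 213, 213, 213, 213, 213, 214, 214, 214]
83 [201, 202, 204, 204, 205, 205, 204, 204, 203, 202, 201, 203, 204, 203, 203, 204, 204, 204, 204, 204, 205, 205, 205, 205, 206, 206, 206, 207] [213, 214, 214, 215, 216, 216, 216, 216, 215, 214, 212, 212, 212, 213, 214, 214, 213, 213, 213, 213, 212, 212, 212, 211, 210, 209, 209, 208, 207, 207]
86 [204, 203, 202, 201, 201, 202, 203, 204, 203, 203, 203, 203, 204, 204, 204, 204, 204, 204, 204, 205, 207, 209, 210, 210, 210, 210, 212, 213] [211, 211, 212, 213, 213, 213, 213, 213, 213, 213, 213, 
[... 475 characters left out ...]
12, 213, 213, 212, 211, 210, 208, 206, 205, 205, 204, 202] [207, 206, 206, 205, 204, 204, 204, 203, 204, 204, 203, 204, 203, 203, 204, 204, 203, 204, 205, 205, 206, 206, 206, 206, 207, 207, 207, 207, 206, 206]
95 [206, 206, 207, 208, 208, 209, 210, 210, 211, 211, 211, 211, 210, 210, 209, 209, 207, 205, 205, 204, 203, 202, 200, 199, 198, 198, 200, 200] [203, 203, 204, 204, 205, 204, 204, 204, 204, 205, 206, 206, 206, 207, 206, 206, 207, 207, 207, 206, 206, 206, 206, 206, 207, 206, 205, 205, 206, 207]
12.2 [ 0.5533 -0.0367  0.0157] [ 1.7999e+02  1.4000e-01 -1.9120e+01] F tool [-4.26 -0.43 -6.05] mom [-0.12 -0.26 -0.01] 0.027333807033765502
lip in tool, cm [ 8.65 -0.01  0.15] nose past lip 4.92
```

```bash
cat > lift.py <<'E'
from h import *
from scipy.optimize import brentq
s=get_state(); d=get_image('wrist'); T=T_tool(s)@d['mount']; M=T_tool(s)[:3,:3]
g=cv2.GaussianBlur(cv2.cvtColor(d['color'],cv2.COLOR_RGB2GRAY).astype(np.float32),(3,3),0)
prof=np.median(g[:,100:200],1); low=int(np.argmin(prof[40:190]))+40   # darkest row: rear groove or underside
pk=low+int(np.argmax(prof[low:low+16])) if prof[low+10]>prof[low-10]-5 or True else low
row=g[pk-1:pk+2].mean(0); gr=np.abs(np.gradient(row))
e=[]
for sl in (slice(0,45),slice(460,511)):
    w=gr[sl].copy(); i=int(w.argmax()); a,b=max(i-2,0),i+3; e.append(sl.start+np.average(np.arange(a,min(b,len(w))),weights=w[a:b]))
px=[(e[0],pk),(e[1],pk)]; W=lambda z:np.linalg.norm(np.diff(cast(d,T,px,z),axis=0))
print('groove,peak',low,pk,'ends',np.round(e,1),gr[int(e[0])],gr[int(e[1])],'width@.021',W(.021),'z for .1965', brentq(lambda z:W(z)-.1965,-.05,.1))
p=(cast(d,T,px,.021).mean(0)-s['position'])@M*100; print('lip mid tool cm',p.round(2))
cv2.imwrite('pics/wl.png',d['color'][:,:,::-1])
E
python3 lift.py
```

```text
groove,peak 76 84 ends [ 43.5 461. ] 1.3125 4.927086 width@.021 0.1713932711680837 z for .1965 0.000959828038136247
lip mid tool cm [ 8.12  0.03 -0.55]
```

```bash
sed -i "s/^pk=.*/pk=low-14+int(np.argmax(prof[low-14:low+15]))/" lift.py; python3 lift.py
```

```text
groove,peak 76 65 ends [ 11.6 488.9] 6.1770782 8.458328 width@.021 0.19568956831730983 z for .1965 0.020433489586009906
lip mid tool cm [ 8.94 -0.06 -0.55]
```

>>> send_rows(steps=[-1,0.2,0,0,0,-1,0.2,0,0,0,-1,0.2,0,0,0,-1,0.2,0,0,0,-1,0,0,0,0,-1,0,0,0,0])

```text
clock: 12.9
position: [0.5562, -0.0377, 0.0157]
ee_rot: [-0.001, 0.986, -0.166, -0.006]
contact_force: [-12.3, 5.8, 14.7]
width: 0.027
gripper_force: 71.8
```

```bash
python3 st.py;python3 lift.py
```

```text
12.9 [ 0.5562 -0.0377  0.0157] [179.96   0.68 -19.1 ] F tool [-13.73  -1.44 -14.49] mom [ 0.11 -1.4  -0.19] 0.02703127689140897
lip in tool, cm [ 8.35 -0.01  0.07] nose past lip 5.22
groove,peak 84 73 ends [ 11.3 489.2] 4.739586 10.270828 width@.021 0.19586125861289785 z for .1965 0.020556523079377845
lip mid tool cm [ 8.62 -0.06 -0.64]
```

>>> send_rows(steps=[-1,0,0,-0.1,0,-1,0,0,-0.05,0,-1,0,0,0,0,-1,0,0,0,0])

```text
clock: 13.35
position: [0.5563, -0.0376, 0.0157]
ee_rot: [-0.001, 0.986, -0.166, -0.006]
contact_force: [-7.8, 4.3, 5.2]
width: 0.0272
gripper_force: 70.2
```

```bash
python3 st.py;python3 lift.py
```

```text
13.35 [ 0.5563 -0.0376  0.0157] [179.97   0.7  -19.11] F tool [-8.82 -1.49 -5.14] mom [ 0.24 -0.95 -0.16] 0.02723040498418671
lip in tool, cm [ 8.34 -0.01  0.07] nose past lip 5.23
groove,peak 84 73 ends [ 11.6 489.1] 5.1458282 10.6875 width@.021 0.19566457436856852 z for .1965 0.0204193304553488
lip mid tool cm [ 8.62 -0.05 -0.64]
```

>>> send_rows(steps=[-1,0.2,0,0,0,-1,0.2,0,0,0,-1,0.2,0,-0.02,0,-1,0.2,0,0,0,-1,0,0,0,0,-1,0,0,0,0])

```text
clock: 14.0
position: [0.5633, -0.0404, 0.0157]
ee_rot: [-0.001, 0.986, -0.166, -0.007]
contact_force: [-10.8, 3.9, 4.8]
width: 0.0274
gripper_force: 70.4
```

```bash
python3 st.py;python3 lift.py
```

```text
14.0 [ 0.5633 -0.0404  0.0157] [179.94   0.76 -19.12] F tool [-11.56  -0.13  -4.64] mom [-0.02 -0.98 -0.04] 0.027371373076950655
lip in tool, cm [ 7.59 -0.04  0.07] nose past lip 5.98
groove,peak 83 93 ends [ 11. 488.] 2.9583359 8.697914 width@.021 0.19845520321458596 z for .1965 0.022339219965062246
lip mid tool cm [ 7.82 -0.09 -0.63]
```

The lift reads about 1.9 mm by vision and by geometry. About 10 mm of travel remains.

>>> send_rows(steps=[-1,0.2,-0.02,0,0,-1,0.2,-0.02,0,0,-1,0.2,0,0,0,-1,0.2,0,0,0,-1,0.2,0,0,0,-1,0,0,0,0,-1,0,0,0,0,-1,0,0,0,0])

```text
clock: 14.85
position: [0.573, -0.0434, 0.0157]
ee_rot: [-0.001, 0.986, -0.166, -0.006]
contact_force: [-9.1, 2.3, 4.6]
width: 0.0274
gripper_force: 70.3
```

```bash
python3 st.py;python3 lift.py
```

```text
14.85 [ 0.573  -0.0434  0.0157] [179.94   0.74 -19.12] F tool [-9.45  0.79 -4.52] mom [-0.03 -0.93  0.01] 0.02737568354487987
lip in tool, cm [ 6.57 -0.01  0.09] nose past lip 7.0
groove,peak 110 119 ends [ 23.1 487.5] 1.0833282 6.5 width@.021 0.19702440147414213 z for .1965 0.021361910273669363
lip mid tool cm [ 6.73  0.18 -0.61]
```

View pics/wl.png

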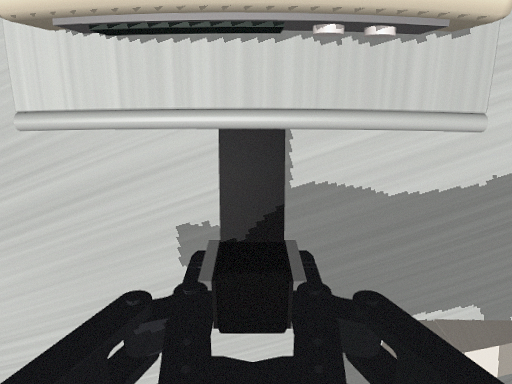

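The bar now spans columns 14.5–487.5 at about row 120, and the automatic left end (23) was misdetected. I'll recompute the lift with the proper end.

Run:
```python
from h import *
from scipy.optimize import brentq
s=get_state(); d=get_image('wrist'); T=T_tool(s)@d['mount']; g=d['color'].mean(2)
print(g[117:124,8:26].mean(0).astype(int).tolist(), g[117:124,480:496].mean(0).astype(int).tolist())
for a in (14,15): 
  px=[(a,119.5),(487.6,120.5)]
  print(a,brentq(lambda z:np.linalg.norm(np.diff(cast(d,T,px,z),axis=0))-.1965,-.05,.1)-.0204)
```

```text
[192, 192, 192, 191, 191, 191, 194, 194, 194, 194, 195, 195, 195, 195, 195, 196, 196, 197] [185, 185, 186, 185, 185, 185, 184, 186, 199, 199, 199, 200, 198, 200, 200, 200]
14 0.003987445064630085
15 0.00367691488711
```

>>> send_rows(steps=[-1,0,0,0,0,-1,0,0,0,0,-1,0,0,0,0,-1,0,0,0,0,-1,0,0,0,0,-1,0,0,0,0])

```text
clock: 15.55
position: [0.573, -0.0434, 0.0157]
ee_rot: [-0.001, 0.986, -0.166, -0.006]
contact_force: [-10.5, 2.9, 4.4]
width: 0.0275
gripper_force: 70.3
```

```bash
python3 st.py; python3 -c "
from rig import *
print(sign_off())"
```

```text
15.55 [ 0.573  -0.0434  0.0157] [179.94   0.74 -19.12] F tool [-10.97   0.69  -4.25] mom [-0.05 -0.95 -0.  ] 0.027450093127856824
lip in tool, cm [ 6.57 -0.01  0.08] nose past lip 7.0
the job is handed in; nothing more can be done
None
```

The job is handed in at 15.6 s: the black wedge is still gripped, its nose about 70 mm past the middle of the lip, and the tray is lifted about 4 mm (camera and geometry agree); I never touched the block, beaker or bottle.

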